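Clear the tea rail into the round tin and close it

TASK

Pack away the tea canisters: slide every canister on the rail along its track to the open end, lift it off and stand it in the round tin with the one already in its middle, all upright on the tin's floor, packed closely around the middle one. When the rail is empty, put the lid on the tin so that it is fully seated and level; leave the bowl, the press-button caddy, the whisk and the scoop divider where they are.

Things in the scene. Friction and masses are not known exactly. Their poses are not given: they have to be found in the camera images.
- rail: fixed T-track along its own y (turned up to 0.1 rad). Origin: base underside. Pine base 66 mm wide, y -215 to +187 mm, 8 mm high. Aluminium channel on it, y -215 to +115 mm: floor at z 8 mm, inside 48 wide x 9 high, roofed by two 4 mm lips (top z 21 mm) with a 30 mm slot between; end block at -y, open at +y
- rail_exit (a point): on the bare base beyond the rail's open end: centre line, y = +150 mm of the rail, level with the channel floor (8 mm above the rail's origin). The bare flat base runs from y +115 to +187 mm; a canister centred beyond y +136 mm is clear of the lips and can be lifted
- tin: round open steel tin, fixed, left or right in front of the rail; outside 174 dia x 102 high, inside 166 dia, floor 5 mm above the origin (mm). Origin: centre of underside. Room for seven canisters at most: one in the middle, six around it on a circle of 54 mm radius, with 4 mm play
- lid: loose round steel lid, about 250 g, flat and right way up on the other side. Tapered plug 144 mm dia at z 0 to 158 at z 12; flange 178 dia, z 12-17; wooden knob 24 dia, z 17-55. Origin: centre of plug underside, z up. Seated: plug in the mouth, flange on the rim, lid origin 90 mm above the tin's
- tea0: on the rail (may be absent): tea canister, mm: foot plate 42 dia x 5; neck 24 dia to z 17; body 50 dia, z 17-45; wooden stem 22 dia, z 45-80 (top). About 120 g. Origin: centre of underside, z up; round. Foot plate captive under the rail's lips, on the channel floor, 3 mm sideways and 4 mm upward play; slides easily in the waxed track. tea0 is nearest the open end, tea5 the closed end
- tea1: on the rail (may be absent): tea canister, mm: foot plate 42 dia x 5; neck 24 dia to z 17; body 50 dia, z 17-45; wooden stem 22 dia, z 45-80 (top). About 120 g. Origin: centre of underside, z up; round. Foot plate captive under the rail's lips, on the channel floor, 3 mm sideways and 4 mm upward play; slides easily in the waxed track. tea0 is nearest the open end, tea5 the closed end
- tea2: on the rail (may be absent): tea canister, mm: foot plate 42 dia x 5; neck 24 dia to z 17; body 50 dia, z 17-45; wooden stem 22 dia, z 45-80 (top). About 120 g. Origin: centre of underside, z up; round. Foot plate captive under the rail's lips, on the channel floor, 3 mm sideways and 4 mm upward play; slides easily in the waxed track. tea0 is nearest the open end, tea5 the closed end
- tea3: on the rail (may be absent): tea canister, mm: foot plate 42 dia x 5; neck 24 dia to z 17; body 50 dia, z 17-45; wooden stem 22 dia, z 45-80 (top). About 120 g. Origin: centre of underside, z up; round. Foot plate captive under the rail's lips, on the channel floor, 3 mm sideways and 4 mm upward play; slides easily in the waxed track. tea0 is nearest the open end, tea5 the closed end
- tea4: on the rail (may be absent): tea canister, mm: foot plate 42 dia x 5; neck 24 dia to z 17; body 50 dia, z 17-45; wooden stem 22 dia, z 45-80 (top). About 120 g. Origin: centre of underside, z up; round. Foot plate captive under the rail's lips, on the channel floor, 3 mm sideways and 4 mm upward play; slides easily in the waxed track. tea0 is nearest the open end, tea5 the closed end
- tea5: on the rail (may be absent): tea canister, mm: foot plate 42 dia x 5; neck 24 dia to z 17; body 50 dia, z 17-45; wooden stem 22 dia, z 45-80 (top). About 120 g. Origin: centre of underside, z up; round. Foot plate captive under the rail's lips, on the channel floor, 3 mm sideways and 4 mm upward play; slides easily in the waxed track. tea0 is nearest the open end, tea5 the closed end
- packed0: stands in the middle of the tin from the start: same canister as tea0
- bowl: bystander, to be left alone: tan stoneware bowl, 120 dia x 75 high mm, loose; origin at the centre of the underside
- caddy: bystander, to be left alone: aluminium caddy with press-button top, 76 dia x 118 high mm, loose; origin at the centre of the underside
- whisk: bystander, to be left alone: bamboo whisk upright on a green glazed shaper, 72 dia x 155 high mm, loose; origin at the centre of the underside
- divider: bystander, to be left alone: slotted pine divider block 50 x 120 x 45 high holding three bamboo scoops, 170 high in all mm, loose; origin at the centre of the underside

How it is judged:
By the outcome, as a careful person would: the job done as asked, in the order asked, and still so for the second after the job is handed in, with the robot touching nothing.
Of tea0, tea1, tea2, tea3, tea4, tea5 only 4 to 6 are there at a start; the rules pass over those that are not, and their reading is None.
At some moment in a run one of lid may be knocked a few centimetres aside while the robot is not near it.
It also fails if it takes over 210 s, if anything falls off the work surface, if the arm or the gripper's body presses on something with over 40 N, if the wrist force passes 120 N, or if a joint passes its speed limit or range.

ROBOT

A 6-joint arm with a two-finger parallel gripper is mounted at the origin on the work surface. World frame = base frame: x ahead of the robot, y to its left, z up, the work surface at z = 0. Lengths are in mm, angles in rad, forces in N, time in s.
With the tool pointing down it reaches from about 400 to 925 mm from the base axis. Payload 12.5 kg.
Tool frame: the origin (TCP) lies at the very end of the fingers, on their centre line; the grasp point (between the pads) lies 19 mm behind it; z points along the fingers, y is the line along which they close (so a half turn about z gives the same grasp; the last joint's range is limited). The gripper opens to 95 mm and grips with 3 to 60 N. Pads are 20 mm wide; open, the fingers measure 119 mm over their backs; the gripper's body (75 mm by 180 mm) begins 59 mm behind the grasp point.
Start: joints at [1.175, 0.491, 1.559, -0, 1.092, -0.106], TCP at [178.583, 598.961, 214.661] pointing down, gripper open.
Joint ranges: [-3.1, 3.1], [-0.84, 2.19], [0.05, 2.79], [-1.13, 4.28], [0.06, 2.93], [-2.69, 2.69]. Speed limits (rad/s): [2.22, 2.22, 2.79, 3.14, 3.14, 3.14].

INTERFACE

Orientations are given as [roll, pitch, yaw] about the fixed x, y, z axes, in that order (R = Rz(yaw) Ry(pitch) Rx(roll)).
In Python, from cell import state, imaging, env, spot_in, mark_of gives the robot as it stands. The module is installed in compiled form; this text tells all that it offers.
- The arm moves only by the tool step_arm, never from a script. Its argument "increments" is a list of rows, each an object with "slide": the shift along the tool's x, y, z in m, a list of three; "roll": the turn about the tool's z in rad. A call has 1 to 5 rows; each row is the pose to reach, as a shift and turn from the pose commanded when the call began, along the tool's axes at that moment; what a row does not reach only later rows make up. A row lasts 1/8 s, in which the tool goes at most 62.5 mm and 10.7 degrees, less where a joint would pass 70% of its speed; a pose out of reach is approached as far as the arm can. A call with a gripper value outside its range is refused whole. "fingers" is the opening, from 0 (shut) to 1 (fully open), set as the call begins (left out, the last holds). The fingers move at their own pace and stop on an object; the grip force is fixed at half the most. Time passes only in rows, so rows that repeat a pose let the fingers close. It gives the time, the measured TCP pose, the force, the opening and the grip force at its end, in the units of the state.
- state(): the state, without advancing time (a new reading comes with each control period).
- imaging.read_camera(name): name is "scene" or "top" or "wrist"; returns a dict with "color" (384x512x3 uint8, red, green, blue), "z_map" (384x512 float32, mm along the optical axis (not along the pixel's ray), 0 where there is no reading), "intrinsics" (3x3 intrinsics, pixels), "camera_from_world" (4x4, takes a point from world to camera coordinates). Camera axes: x right, y up, looking along -z (the intrinsics and any distortion apply to the point x, -y, -z); pixel columns grow to the right and rows downward; lengths in mm; the calibration is good to about 2 mm. A picture is of the moment at which its call begins.
- env.job_done(): hands the job in; it is judged then, once.
Trained networks look in the newest picture that a camera, given by its name, has taken for a name from the list of things; names that differ only in an ending like _2 or _b are one class to them, and where a whole thing is asked for, a point or a joint stands for the part that bears it (a point fixed in the world has none). Each returns a list of dicts, best first, with "confidence" (0 to 1); they miss things now and then, are a little off and sometimes report something else, mostly with a low value. They report only what shows in the picture. A call takes as long as a camera call.
- spot_in(camera, target): "bbox" ([left, top, right, bottom] in pixels, round what is visible of it).
- mark_of(camera, target): "uv" ([column, row] in pixels: a listed point, or the origin of a listed thing).
The state is a dict: "t": time; "joints": joint angles; "qvel": joint speeds; "tau": joint torques, N m; "eef_pos": TCP position; "tcp_rot": TCP orientation; "ft_force": force on the tool from outside, world axes, zero at the start; "moment": the same for the moment, N m; "opening": opening from 0.0 (shut) to 1.0 (fully open); "grip_force": force on a finger pad.
Only numpy, scipy, OpenCV 4.12 (cv2) and the standard library are available. Lean on these libraries where they do the work, as an engineer would, in place of code of your own. Each camera call takes 0.05 s, during which the arm holds its last target. There are 200 camera calls.

## Working session

There is one attempt and no reset: what is moved stays moved. The work goes in short steps, Python scripts to look and compute and a tool call to move; the robot and the scene stay as the last step left them, time stands still between calls to the robot, and variables do not carry over. Pictures are saved under pics/ and viewed, at most 14 in all, crops included, and the job is handed in when it is done.

Besides the shell and the picture viewer there is one more tool, called after "Request:" as a command line: name --argument value ..., lists and objects as JSON in quotes. step_arm: Moves the arm, as the interface text tells. Its arguments: {"type":"object","properties":{"increments":{"type":"array"},"fingers":{"type":"number"}},"required":["increments"]}

```bash
mkdir -p pics
cat > h.py <<'E'
import numpy as np, cv2
from cell import state, imaging, env, spot_in, mark_of
def cloud(r):
    z=r["z_map"].astype(float);K=np.array(r["intrinsics"]);T=np.linalg.inv(np.array(r["camera_from_world"]))
    v,u=np.mgrid[:z.shape[0],:z.shape[1]]
    P=np.stack([(u-K[0,2])/K[0,0]*z,-(v-K[1,2])/K[1,1]*z,-z],-1)
    W=P@T[:3,:3].T+T[:3,3]; W[z<=0]=np.nan
    return W
def save(r,n): cv2.imwrite('pics/'+n,r["color"][:,:,::-1])
E
python3 - <<'E'
from h import *
s=state();print({k:np.round(v,3) for k,v in s.items()})
for c in ["scene","top"]:
    r=imaging.read_camera(c);save(r,c+'0.png');W=cloud(r)
    print(c,np.round(np.linalg.inv(r["camera_from_world"])[:3,3]))
    np.save(c+'W.npy',W);
    for t in ["rail","rail_exit","tin","lid","tea0","packed0","bowl","caddy","whisk","divider"]:
        try:
            m=mark_of(c,t)
            for d in m[:7]:
                u,v=d["uv"];p=W[min(max(int(v),0),383),min(max(int(u),0),511)]
                print(t,np.round(d["uv"]),round(d["confidence"],2),np.round(p))
        except Exception as e: print(t,e)
E
```

```text
{'t': np.float64(0.0), 'joints': array([ 1.175,  0.492,  1.559, -0.   ,  1.092, -0.106]), 'qvel': array([ 0.   ,  0.001, -0.002,  0.001,  0.   ,  0.   ]), 'tau': array([ 3.0000e-03, -6.1266e+01, -2.5818e+01,  6.9000e-02,  4.8000e-02,
       -0.0000e+00]), 'eef_pos': array([178.502, 598.72 , 214.055]), 'tcp_rot': array([-3.14 , -0.   ,  2.852]), 'ft_force': array([-0.381,  0.18 , -0.464]), 'moment': array([-0.055, -0.023, -0.039]), 'grip_force': np.float64(0.0), 'opening': np.float64(1.003)}
scene [1386. -122.  790.]
rail [260. 222.] 0.56 [647. -14.   6.]
rail_exit [314. 218.] 0.92 [656. 131.   7.]
tin [327. 172.] 0.78 [530. 197.  58.]
tin [417. 163.] 0.28 [501. 486.  26.]
lid [178. 187.] 0.56 [ 480. -228.   17.]
lid [260. 224.] 0.25 [666. -20.  20.]
tea0 [288. 216.] 0.91 [674.  52.  45.]
tea0 [193. 231.] 0.91 [ 659. -190.   20.]
tea0 [252. 221.] 0.83 [672. -41.  45.]
tea0 [273. 220.] 0.81 [675.  16.  41.]
tea0 [212. 227.] 0.79 [ 669. -141.   36.]
tea0 [230. 226.] 0.77 [667. -95.  31.]
packed0 [326. 162.] 0.56 [528. 189.  94.]
bowl [106. 247.] 0.59 [ 726. -386.   73.]
caddy [ 75. 215.
[... 297 characters left out ...]
[334. 236.] 0.96 [ 452. -230.   45.]
tea0 [240. 181.] 0.76 [631.  67.  53.]
tea0 [288. 179.] 0.68 [634. -87.  59.]
tea0 [268. 177.] 0.67 [647. -22.  53.]
tea0 [321. 179.] 0.58 [ 631. -193.   82.]
tea0 [256. 181.] 0.52 [634.  18.  51.]
tea0 [303. 180.] 0.46 [ 636. -136.   52.]
packed0 [192. 240.] 0.76 [439. 217.  84.]
packed0 [195. 240.] 0.28 [442. 213.  51.]
packed0 [412. 217.] 0.26 [ 505. -473.   84.]
bowl [380. 169.] 0.82 [ 684. -410.    6.]
caddy [412. 218.] 0.72 [ 500. -475.   76.]
caddy [382. 170.] 0.34 [ 680. -412.    7.]
whisk [145. 175.] 0.68 [655. 380.  46.]
whisk [333. 238.] 0.23 [ 445. -236.   16.]
divider [104. 229.] 0.81 [478. 504.  44.]
divider [254. 180.] 0.46 [634.  21.  52.]
```

View pics/top0.png

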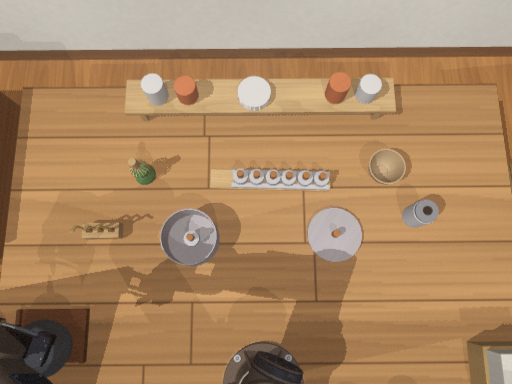

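View pics/scene0.png

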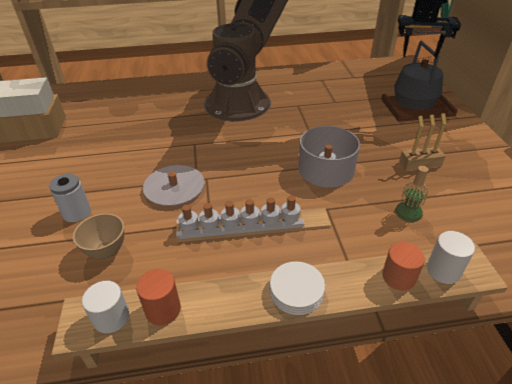

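```bash
cat >> h.py <<'E'
from scipy.optimize import least_squares
def fitc(P):
    f=lambda q:np.hypot(P[:,0]-q[0],P[:,1]-q[1])-q[2]
    q=least_squares(f,[*P.mean(0)[:2],20],loss='soft_l1',f_scale=2).x
    return q
E
python3 - <<'E'
from h import *
W=np.load('topW.npy');Pt=W.reshape(-1,3);Pt=Pt[~np.isnan(Pt[:,0])]
W2=np.load('sceneW.npy');Ps=W2.reshape(-1,3);Ps=Ps[~np.isnan(Ps[:,0])]
def sel(P,cx,cy,r,z0,z1): return P[(np.hypot(P[:,0]-cx,P[:,1]-cy)<r)&(P[:,2]>z0)&(P[:,2]<z1)]
for nm,P in(('top',Pt),('scene',Ps)):
    # stems tops
    S=P[(P[:,2]>72)&(P[:,2]<90)&(abs(P[:,0]-640)<40)&(P[:,1]>-240)&(P[:,1]<160)]
    print(nm,'stemtop',len(S))
    for y in sorted(S[:,1])[::1][:0]:pass
    o=S[np.argsort(S[:,1])]
    for g in np.split(o,np.where(np.diff(o[:,1])>12)[0]+1): print(len(g),np.round(g.mean(0),1),np.round(g.min(0)),np.round(g.max(0)))
    t=sel(P,433,223,120,97,110);print('rim',len(t),fitc(t))
    t=sel(P,433,223,30,80,95);print('packedtop',len(t),t.mean(0),)
    t=sel(P,452,-230,20,48,62);print('knob',len(t),t.mean(0))
    t=sel(P,452,-230,110,12,22);print('flange',len(t),t.mean(0),t.min(0),t.max(0))
    # rail base edge pts at exit
    t=P[(P[:,1]>112)&(P[:,1]<190)&(abs(P[:,0]-650)<60)&(P[:,2]>4.5)&(P[:,2]<12)]
    print('base',t.min(0),t.max(0),t.mean(0))
    t=P[(P[:,1]>-210)&(P[:,1]<105)&(abs(P[:,0]-645)<60)&(P[:,2]>16)&(P[:,2]<24)]
    for y in range(-200,110,50):
        q=t[abs(t[:,1]-y)<12]
        if len(q):print(y,q[:,0].min(),q[:,0].max(),end=';')
E
```

```text
top stemtop 223
37 [ 637.1 -198.2   84.8] [ 629. -209.   74.] [ 649. -189.   90.]
36 [ 639.5 -145.2   85.3] [ 630. -155.   73.] [ 650. -135.   90.]
34 [641.8 -91.6  85.8] [ 633. -101.   76.] [654. -81.  90.]
38 [642.8 -39.9  85.5] [634. -50.  72.] [655. -30.  90.]
36 [646.3  13.3  85.2] [637.   5.  73.] [657.  24.  90.]
42 [647.6  66.   84.8] [638.  56.  74.] [658.  75.  90.]
rim 251 [446.01582049 223.72167017  84.43171077]
packedtop 40 [445.46033548 222.55867299  85.1572491 ]
knob 38 [ 456.82871744 -238.49587447   55.32614744]
flange 2098 [ 456.89710851 -240.23850242   17.2424818 ] [ 370.75991626 -329.04191971   12.02197024] [ 545.59369211 -153.75884761   21.99772758]
base [591.55254692 112.01502545   4.51240176] [709.83277985 187.99618231  11.96555952] [650.92799859 141.73589251   7.93384534]
-200 608.8511887662748 668.8510636730039;-150 612.1819591461792 619.4258095868081;-100 613.2912261422546 672.2057200398968;-50 614.0411997553313 671.9264491490129;0 617.21313207098 675.8159970249563;50 616.9656130303908 676.146111165122;100 618.8433750011283 677.7204994745514;scene stemtop 446
[... 369 characters left out ...]
48 [449.90922066 221.69373873  84.45684998]
packedtop 29 [450.80582964 221.04882999  83.10329981]
knob 24 [ 460.7593724  -238.92542884   53.51039513]
flange 1819 [ 468.42547143 -242.56293676   16.15650637] [ 369.73463325 -331.12305111   12.04480239] [ 552.09368533 -154.38147186   21.59167043]
base [619.43600535 112.0617577    4.50358086] [689.94665223 168.71730873  10.64759801] [655.28851209 139.8991758    7.0826449 ]
-200 659.3656700190775 673.3193943190392;-150 663.1790484784312 677.2800361319964;-100 661.1722205327993 676.3170162348607;-50 661.8145957464391 680.3492857934153;0 619.4335322490755 681.897647283355;50 619.267638314091 682.5323521398493;100 668.1136356730383 682.2379668429248;
```

The top view shows six canisters at rows 175–180, columns 240–322. The tin is at (190,238) with one canister in it, and the lid is at (335,235). The scene view agrees. I'll move to a near view with the tool axes aligned to the world (yaw = π).

Request:
step_arm --increments '[{"slide": [-0.05, -0.032, -0.012], "roll": -0.1}, {"slide": [-0.1, -0.064, -0.024], "roll": -0.2}, {"slide": [-0.15, -0.096, -0.036], "roll": -0.29}, {"slide": [-0.2, -0.128, -0.048], "roll": -0.29}, {"slide": [-0.25, -0.16, -0.06], "roll": -0.29}]' --fingers 0.4

```text
t: 1.72
eef_pos: [373.4, 372.6, 275.3]
tcp_rot: [3.141, 0.0, -3.141]
ft_force: [1.2, 0.0, 0.6]
opening: 0.534
grip_force: 0.0
```

Request:
step_arm --increments '[{"slide": [-0.037, -0.044, -0.011], "roll": 0}, {"slide": [-0.075, -0.088, -0.022], "roll": 0}, {"slide": [-0.112, -0.132, -0.033], "roll": 0}, {"slide": [-0.15, -0.177, -0.044], "roll": 0}, {"slide": [-0.187, -0.222, -0.055], "roll": 0}]'

```text
t: 2.35
eef_pos: [560.5, 150.5, 330.2]
tcp_rot: [3.141, 0.0, -3.142]
ft_force: [0.4, 0.6, -0.3]
opening: 0.397
grip_force: 0.0
```

Request:
step_arm --increments '[{"slide": [0, 0, 0], "roll": 0}, {"slide": [0, 0, 0], "roll": 0}]'

```text
t: 2.6
eef_pos: [559.1, 152.3, 329.4]
tcp_rot: [3.141, -0.001, 3.141]
ft_force: [-0.2, 0.6, 0.1]
opening: 0.402
grip_force: 0.0
```

Run:
```python
from h import *
s=state();print(s['eef_pos'],s['tcp_rot'])
r=imaging.read_camera('wrist');save(r,'w1.png');W=cloud(r);np.save('w1.npy',W)
print(np.round(np.linalg.inv(r["camera_from_world"]),2))
P=W.reshape(-1,3);P=P[~np.isnan(P[:,0])];print(np.percentile(P,[1,99],axis=0))
def sel(cx,cy,rr,z0,z1): return P[(np.hypot(P[:,0]-cx,P[:,1]-cy)<rr)&(P[:,2]>z0)&(P[:,2]<z1)]
t=sel(447,222,120,99,106);print('rim',len(t),fitc(t) if len(t)>5 else '')
t=sel(447,222,30,78,92);print('packed',len(t),fitc(t) if len(t)>5 else '',t.mean(0))
S=P[(P[:,2]>76)&(P[:,2]<90)&(abs(P[:,0]-645)<40)&(P[:,1]<160)]
o=S[np.argsort(S[:,1])]
for g in np.split(o,np.where(np.diff(o[:,1])>12)[0]+1): print(len(g),np.round((g.min(0)+g.max(0))/2,1),np.round(g.max(0)-g.min(0)))
```

```text
[559.13818969 152.30547562 329.35137595] [ 3.14136208e+00 -6.26694532e-04  3.14118957e+00]
[[-0.0000e+00 -9.7000e-01 -2.5000e-01  4.9092e+02]
 [ 1.0000e+00  0.0000e+00 -0.0000e+00  1.5308e+02]
 [ 0.0000e+00 -2.5000e-01  9.7000e-01  5.0010e+02]
 [ 0.0000e+00  0.0000e+00  0.0000e+00  1.0000e+00]]
[[ 296.90873069 -294.43595519   -1.30564784]
 [ 837.62944248  604.92143826  458.94254404]]
rim 1315 [448.44293654 225.62199022  84.24762823]
packed 186 [448.64953047 224.22764188   7.49520264] [448.64374632 224.17793653  85.39976586]
192 [ 640.8 -195.6   82.9] [20. 21. 14.]
193 [ 643.6 -143.2   83. ] [21. 21. 14.]
179 [645.3 -88.6  83.1] [21. 21. 14.]
142 [645.  -38.1  83.1] [17. 22. 14.]
113 [646.   16.5  83. ] [14. 20. 14.]
145 [650.8  68.6  83.1] [21. 21. 14.]
```

View pics/w1.png

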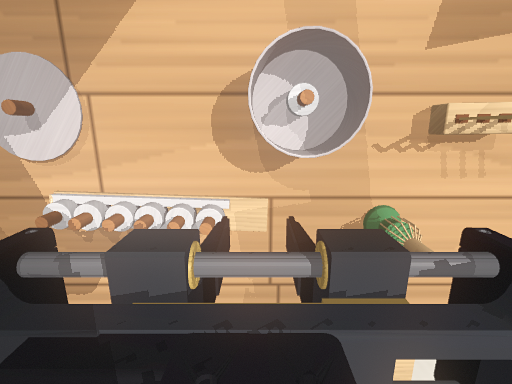

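The wrist view shows the tin with its centre canister at (310,92), the six canisters at rows 205–225, the channel end at about column 229 and the base end at about column 268.

Run:
```python
from h import *
W=np.load('w1.npy')
for v,u0,u1 in((203,222,234),(203,262,274),(206,222,234),(206,262,274),(212,222,234),(212,262,274)):
    print(v,[(u,*np.round(W[v,u],0)) for u in range(u0,u1,2)])
P=np.load('topW.npy').reshape(-1,3)
q=P[(abs(P[:,0]-650)<25)&(P[:,2]>4.5)&(P[:,2]<11)];q=q[(q[:,1]>110)&(q[:,1]<220)];print(q[:,1].min(),q[:,1].max())
for y in (125,145,165): 
    a=q[abs(q[:,1]-y)<8];print(y,a[:,0].min(),a[:,0].max())
```

```text
203 [(222, np.float64(627.0), np.float64(88.0), np.float64(22.0)), (224, np.float64(628.0), np.float64(91.0), np.float64(20.0)), (226, np.float64(627.0), np.float64(95.0), np.float64(20.0)), (228, np.float64(627.0), np.float64(99.0), np.float64(21.0)), (230, np.float64(630.0), np.float64(102.0), np.float64(10.0)), (232, np.float64(631.0), np.float64(105.0), np.float64(9.0))]
203 [(262, np.float64(631.0), np.float64(162.0), np.float64(9.0)), (264, np.float64(631.0), np.float64(166.0), np.float64(9.0)), (266, np.float64(631.0), np.float64(170.0), np.float64(9.0)), (268, np.float64(633.0), np.float64(174.0), np.float64(2.0)), (270, np.float64(633.0), np.float64(178.0), np.float64(1.0)), (272, np.float64(633.0), np.float64(181.0), np.float64(1.0))]
206 [(222, np.float64(633.0), np.float64(88.0), np.float64(22.0)), (224, np.float64(633.0), np.float64(91.0), np.float64(21.0)), (226, np.float64(633.0), np.float64(95.0), np.float64(22.0)), (228, np.float64(633.0), np.float64(99.0), np.float64(22.0)), (230, np.float64(636.0), np.float64(101.0), np.float64(10.0)), (232, np.float64(637.0), np.f
[... 619 characters left out ...]
9.0), np.float64(97.0), np.float64(8.0)), (230, np.float64(649.0), np.float64(101.0), np.float64(9.0)), (232, np.float64(648.0), np.float64(105.0), np.float64(9.0))]
212 [(262, np.float64(649.0), np.float64(162.0), np.float64(8.0)), (264, np.float64(648.0), np.float64(166.0), np.float64(9.0)), (266, np.float64(649.0), np.float64(170.0), np.float64(9.0)), (268, np.float64(651.0), np.float64(174.0), np.float64(2.0)), (270, np.float64(651.0), np.float64(178.0), np.float64(0.0)), (272, np.float64(651.0), np.float64(182.0), np.float64(1.0))]
111.97437338980419 214.35809424771026
125 625.2562310971042 674.1027371919704
145 625.2859399657034 674.7695744370828
165 625.0529264315178 674.4137101774622
```

Request:
step_arm --increments '[{"slide": [-0.022, -0.021, 0.052], "roll": 0}, {"slide": [-0.045, -0.043, 0.105], "roll": 0}, {"slide": [-0.068, -0.065, 0.158], "roll": 0}, {"slide": [-0.09, -0.086, 0.21], "roll": 0}, {"slide": [-0.09, -0.086, 0.21], "roll": 0}]'

```text
t: 3.28
eef_pos: [648.0, 66.4, 115.5]
tcp_rot: [3.141, -0.007, -3.141]
ft_force: [-0.7, 0.3, 0.6]
opening: 0.4
grip_force: 0.0
```

Request:
step_arm --increments '[{"slide": [0, 0, 0], "roll": 0}, {"slide": [0, 0, 0], "roll": 0}]'

```text
t: 3.52
eef_pos: [649.7, 67.5, 121.9]
tcp_rot: [3.141, 0.003, -3.14]
ft_force: [-0.7, -0.3, 0.3]
opening: 0.4
grip_force: 0.0
```

Run:
```python
from h import *
s=state();print(s['eef_pos'],s['tcp_rot'])
r=imaging.read_camera('wrist');save(r,'w2.png');W=cloud(r);np.save('w2.npy',W)
```

```text
[649.66709945  67.47321876 121.92653793] [ 3.14142007e+00  3.09286145e-03 -3.13998475e+00]
```

View pics/w2.png

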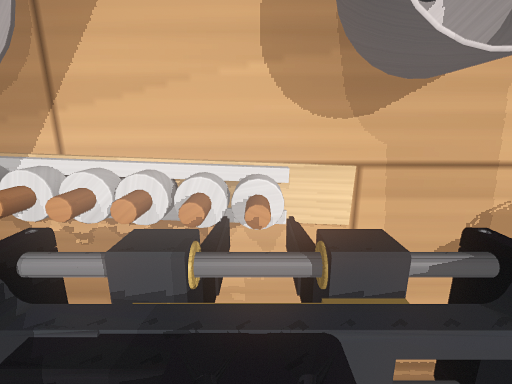

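Finger tips at columns 222 and 292 straddle the tea0 stem at column 257, so it is well centred. I'll descend, grip and slide it.

Request:
step_arm --increments '[{"slide": [0, 0, 0.03], "roll": 0}, {"slide": [0, 0, 0.055], "roll": 0}, {"slide": [0, 0, 0.063], "roll": 0}, {"slide": [0, 0, 0.063], "roll": 0}]'

```text
t: 4.08
eef_pos: [649.6, 66.6, 57.4]
tcp_rot: [3.141, 0.001, -3.141]
ft_force: [-0.2, 0.5, 0.5]
opening: 0.401
grip_force: 0.0
```

Request:
step_arm --increments '[{"slide": [0, 0, 0], "roll": 0}, {"slide": [0, 0, 0], "roll": 0}, {"slide": [0, 0, 0], "roll": 0}, {"slide": [0, 0, 0], "roll": 0}]' --fingers 0.1

```text
t: 4.58
eef_pos: [649.9, 66.3, 57.5]
tcp_rot: [3.142, 0.001, -3.141]
ft_force: [-0.9, 0.7, 6.5]
opening: 0.226
grip_force: 30.0
```

Request:
step_arm --increments '[{"slide": [-0.0007, 0.017, -0.001], "roll": 0}, {"slide": [-0.0014, 0.035, -0.001], "roll": 0}, {"slide": [-0.002, 0.053, -0.001], "roll": 0}, {"slide": [-0.0027, 0.07, -0.001], "roll": 0}, {"slide": [-0.0027, 0.07, -0.001], "roll": 0}]'

```text
t: 5.2
eef_pos: [652.1, 137.9, 57.5]
tcp_rot: [3.141, 0.0, -3.139]
ft_force: [-0.5, 0.1, -0.2]
opening: 0.225
grip_force: 30.0
```

Request:
step_arm --increments '[{"slide": [0, 0, -0.02], "roll": 0}, {"slide": [0, 0, -0.06], "roll": 0}, {"slide": [0, 0, -0.11], "roll": 0}, {"slide": [0, 0, -0.14], "roll": 0}, {"slide": [0, 0, -0.14], "roll": 0}]'

```text
t: 5.82
eef_pos: [653.1, 135.7, 201.3]
tcp_rot: [3.141, 0.005, 3.141]
ft_force: [-0.5, 0.0, -2.0]
opening: 0.227
grip_force: 30.0
```

Run:
```python
from h import *
s=state();print(s['eef_pos'],s['tcp_rot'],s['ft_force'])
r=imaging.read_camera('wrist');save(r,'w3.png');W=cloud(r);np.save('w3.npy',W)
```

```text
[653.08726564 135.67532789 201.26950022] [3.14099946 0.00542681 3.14102951] [-0.54238153  0.02561676 -2.01109496]
```

View pics/w3.png

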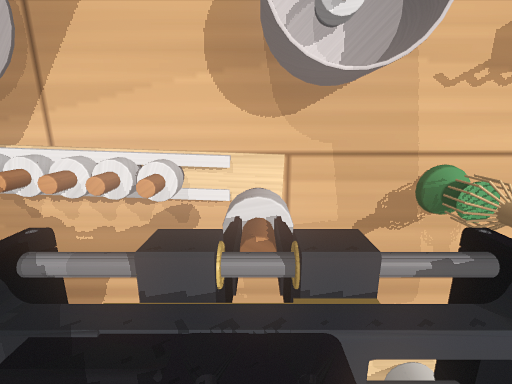

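tea0 is held at about (258,205), clear of the rail. I'll measure its position in the grip relative to the TCP.

```bash
cat >> h.py <<'E'
def fitr(P,R,x0):
    return least_squares(lambda q:np.hypot(P[:,0]-q[0],P[:,1]-q[1])-R,x0,loss='soft_l1',f_scale=1).x
E
python3 - <<'E'
from h import *
W=np.load('w3.npy');P=W.reshape(-1,3);P=P[~np.isnan(P[:,0])]
e=np.array([653.1,135.7])
for z0,z1 in((171,183),(183,194),(171,194)):
    t=P[(np.hypot(P[:,0]-e[0],P[:,1]-e[1])<40)&(P[:,2]>z0)&(P[:,2]<z1)]
    print(len(t),fitr(t,25,e)-e,t.min(0),t.max(0))
t=P[(np.hypot(P[:,0]-e[0],P[:,1]-e[1])<40)&(P[:,2]>194)&(P[:,2]<200)];print(len(t),t.min(0),t.max(0))
E
```

```text
179 [1.91454877 0.90415134] [629.77786178 115.09763738 171.31470689] [642.12799696 158.05194236 182.74332164]
212 [1.86279832 0.90416739] [629.51206977 114.95192384 183.03922533] [642.18269307 158.23380684 193.96617924]
391 [1.88661031 0.90429621] [629.51206977 114.95192384 171.31470689] [642.18269307 158.23380684 193.96617924]
1351 [629.70043123 112.48679037 194.09096542] [656.69688588 160.59411629 199.95918063]
```

Request:
step_arm --increments '[{"slide": [0.04, 0.023, 0], "roll": 0}, {"slide": [0.09, 0.052, 0], "roll": 0}, {"slide": [0.135, 0.078, 0], "roll": 0}, {"slide": [0.152, 0.0875, 0], "roll": 0}, {"slide": [0.152, 0.0875, 0], "roll": 0}]'

```text
t: 6.5
eef_pos: [499.7, 223.9, 197.3]
tcp_rot: [-3.141, -0.001, -3.14]
ft_force: [-0.3, 0.1, -0.7]
opening: 0.227
grip_force: 30.0
```

Request:
step_arm --increments '[{"slide": [0, 0, 0], "roll": 0}, {"slide": [0, 0, 0], "roll": 0}]'

```text
t: 6.75
eef_pos: [501.1, 223.1, 197.3]
tcp_rot: [-3.142, -0.0, 3.141]
ft_force: [-0.0, 0.5, -1.3]
opening: 0.228
grip_force: 30.0
```

```bash
cat >> h.py <<'E'
def tinview(name,zc,c=(448,224)):
    # zc: held canister bottom height
    s=state();r=imaging.read_camera('wrist');save(r,name);W=cloud(r);P=W.reshape(-1,3);P=P[~np.isnan(P[:,0])]
    e=s['eef_pos'];print('eef',np.round(e,1),'yaw',round(s['tcp_rot'][2],3),'t',round(s['t'],1))
    def sel(cx,cy,rr,z0,z1): return P[(np.hypot(P[:,0]-cx,P[:,1]-cy)<rr)&(P[:,2]>z0)&(P[:,2]<z1)]
    t=sel(*c,100,100,104);q=np.array(c,float)
    if len(t)>20: q=fitr(t,84.5,c);print('rim',len(t),np.round(q,1))
    if zc:
        t=sel(e[0],e[1],35,zc+19,zc+42)
        if len(t)>20: h=fitr(t,25,e[:2]);print('held',np.round(h,1),'off',np.round(h-e[:2],1),'rel tin',np.round(h-q,1))
    S=sel(*c,75,84,90)
    n,lab=cv2.connectedComponents(((np.hypot(W[...,0]-c[0],W[...,1]-c[1])<75)&(W[...,2]>82)&(W[...,2]<90)).astype(np.uint8))
    for i in range(1,n):
        g=W[lab==i]
        if len(g)>30: 
            f=fitr(g[g[:,2]>80],11,g.mean(0)[:2]) if 0 else (g.min(0)+g.max(0))[:2]/2
            d=f-q;print('stem',len(g),np.round(f,1),'rel',np.round(d,1),'r',round(np.hypot(*d),1),'ang',round(np.degrees(np.arctan2(d[1],d[0]))),'span',np.round(np.ptp(g,axis=0)[:2]))
E
python3 - <<'E'
from h import *
tinview('w4.png',152)
E
```

```text
eef [501.1 223.1 197.3] yaw 3.141 t 6.8
rim 2250 [448.3 225.9]
held [506.5 224. ] off [5.3 0.9] rel tin [58.2 -1.9]
stem 343 [448.2 224.5] rel [-0.1 -1.4] r 1.4 ang -93 span [20. 21.]
```

View pics/w4.png

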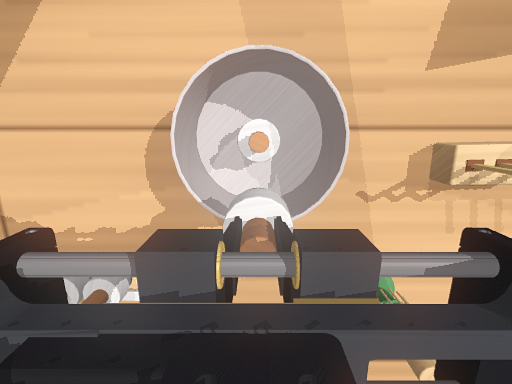

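The held canister (258,205) is in line with the packed one (258,140), about 54 mm from the tin centre. Lowering it.

Request:
step_arm --increments '[{"slide": [0.0005, 0.0005, 0.04], "roll": 0}, {"slide": [0.0005, 0.0005, 0.085], "roll": 0}, {"slide": [0.0005, 0.0005, 0.115], "roll": 0}, {"slide": [0.0005, 0.0005, 0.13], "roll": 0}, {"slide": [0.0005, 0.0005, 0.135], "roll": 0}]'

```text
t: 7.42
eef_pos: [500.0, 224.0, 62.2]
tcp_rot: [-3.142, -0.0, 3.141]
ft_force: [0.1, 0.5, -1.0]
opening: 0.225
grip_force: 30.0
```

Request:
step_arm --increments '[{"slide": [0, 0, 0.004], "roll": 0}, {"slide": [0, 0, 0.007], "roll": 0}, {"slide": [0, 0, 0.007], "roll": 0}]'

```text
t: 7.8
eef_pos: [499.8, 224.3, 56.0]
tcp_rot: [3.141, 0.001, -3.141]
ft_force: [0.5, -0.3, -1.2]
opening: 0.226
grip_force: 30.0
```

Request:
step_arm --increments '[{"slide": [0, 0, 0.0015], "roll": 0}, {"slide": [0, 0, 0.0015], "roll": 0}]'

```text
t: 8.05
eef_pos: [499.9, 224.3, 54.5]
tcp_rot: [3.141, 0.001, -3.141]
ft_force: [-0.6, -0.9, 2.5]
opening: 0.226
grip_force: 30.0
```

Request:
step_arm --increments '[{"slide": [0, 0, 0], "roll": 0}, {"slide": [0, 0, 0], "roll": 0}, {"slide": [0, 0, 0], "roll": 0}]' --fingers 0.4

```text
t: 8.43
eef_pos: [499.6, 224.2, 54.1]
tcp_rot: [3.142, -0.0, -3.141]
ft_force: [0.3, 0.4, 0.6]
opening: 0.395
grip_force: 0.0
```

Request:
step_arm --increments '[{"slide": [0, 0, -0.03], "roll": 0}, {"slide": [0, 0, -0.075], "roll": 0}, {"slide": [-0.03, -0.042, -0.075], "roll": 0}, {"slide": [-0.066, -0.093, -0.075], "roll": 0}, {"slide": [-0.102, -0.144, -0.075], "roll": 0}]'

```text
t: 9.05
eef_pos: [602.6, 78.8, 129.4]
tcp_rot: [3.141, 0.0, -3.141]
ft_force: [0.5, 1.0, -1.0]
opening: 0.398
grip_force: 0.0
```

Request:
step_arm --increments '[{"slide": [-0.036, -0.051, 0], "roll": 0}, {"slide": [-0.0475, -0.0665, 0], "roll": 0}, {"slide": [-0.0475, -0.0665, 0], "roll": 0}, {"slide": [-0.0475, -0.0665, 0], "roll": 0}]'

```text
t: 9.55
eef_pos: [648.3, 15.2, 129.0]
tcp_rot: [3.141, -0.001, -3.14]
ft_force: [0.0, 0.4, -0.1]
opening: 0.398
grip_force: 0.0
```

```bash
cat >> h.py <<'E'
def railview():
    s=state();r=imaging.read_camera('top');W=cloud(r);e=s['eef_pos'];print('eef',np.round(e,1),'yaw',round(s['tcp_rot'][2],3),'t',round(s['t'],1),s['opening'])
    r=imaging.read_camera('wrist');save(r,'last.png');W=cloud(r);P=W.reshape(-1,3)
    n,lab=cv2.connectedComponents(((W[...,2]>74)&(W[...,2]<92)&(abs(W[...,0]-645)<40)&(W[...,1]<180)).astype(np.uint8))
    for i in range(1,n):
        g=W[lab==i]
        if len(g)>30: print('stem',len(g),np.round((g.min(0)+g.max(0))[:2]/2,1),'span',np.round(np.ptp(g,axis=0)[:2]))
    return r,W
E
python3 - <<'E'
from h import *
railview()
E
```

```text
eef [648.3  15.2 129. ] yaw -3.14 t 9.6 0.39809756368057464
stem 541 [ 640.9 -191.1] span [22. 12.]
stem 798 [ 643.5 -144. ] span [21. 22.]
stem 699 [645.2 -89.3] span [21. 22.]
stem 622 [646.7 -38.3] span [21. 21.]
stem 593 [649.1  15.5] span [21. 21.]
```

Request:
step_arm --increments '[{"slide": [-0.001, 0, 0.03], "roll": 0}, {"slide": [-0.001, 0, 0.06], "roll": 0}, {"slide": [-0.001, 0, 0.0715], "roll": 0}, {"slide": [-0.001, 0, 0.0715], "roll": 0}]'

```text
t: 10.15
eef_pos: [649.9, 14.4, 57.5]
tcp_rot: [3.141, -0.001, -3.141]
ft_force: [-0.6, 0.0, -0.7]
opening: 0.396
grip_force: 0.0
```

Request:
step_arm --increments '[{"slide": [0, 0, 0], "roll": 0}, {"slide": [0, 0, 0], "roll": 0}, {"slide": [0, 0, 0], "roll": 0}, {"slide": [0, 0, 0], "roll": 0}]' --fingers 0.1

```text
t: 10.65
eef_pos: [650.6, 13.8, 58.5]
tcp_rot: [3.142, 0.001, -3.141]
ft_force: [-0.1, 0.3, 6.7]
opening: 0.225
grip_force: 30.0
```

Request:
step_arm --increments '[{"slide": [-0.001, 0.025, -0.001], "roll": 0}, {"slide": [-0.002, 0.055, -0.001], "roll": 0}, {"slide": [-0.0035, 0.09, -0.001], "roll": 0}, {"slide": [-0.0047, 0.122, -0.001], "roll": 0}, {"slide": [-0.0047, 0.122, -0.001], "roll": 0}]'

```text
t: 11.28
eef_pos: [654.7, 137.8, 58.6]
tcp_rot: [3.141, 0.0, -3.139]
ft_force: [0.9, -0.5, 0.4]
opening: 0.224
grip_force: 30.0
```

Request:
step_arm --increments '[{"slide": [0, 0, -0.02], "roll": 0}, {"slide": [0, 0, -0.06], "roll": 0}, {"slide": [0, 0, -0.11], "roll": 0}, {"slide": [0.01, 0.003, -0.14], "roll": 0}, {"slide": [0.05, 0.016, -0.14], "roll": 0}]'

```text
t: 11.9
eef_pos: [606.4, 150.2, 202.3]
tcp_rot: [3.141, 0.006, 3.139]
ft_force: [-0.5, 0.8, -1.8]
opening: 0.225
grip_force: 30.0
```

Request:
step_arm --increments '[{"slide": [0.05, 0.017, 0], "roll": 0}, {"slide": [0.105, 0.035, 0], "roll": 0}, {"slide": [0.16, 0.053, 0], "roll": 0}, {"slide": [0.2, 0.066, 0], "roll": 0}, {"slide": [0.2095, 0.0705, 0], "roll": 0}]'

```text
t: 12.52
eef_pos: [393.8, 221.9, 200.1]
tcp_rot: [3.141, 0.001, -3.141]
ft_force: [0.8, -0.5, -0.4]
opening: 0.223
grip_force: 30.0
```

Request:
step_arm --increments '[{"slide": [0, 0, 0], "roll": 0}, {"slide": [0, 0, 0], "roll": 0}]'

```text
t: 12.78
eef_pos: [396.6, 221.8, 199.0]
tcp_rot: [3.141, 0.001, 3.141]
ft_force: [-0.3, -0.9, -1.9]
opening: 0.227
grip_force: 30.0
```

Run:
```python
from h import *
tinview('w5.png',state()['eef_pos'][2]-49.5)
```

```text
eef [396.6 221.8 199. ] yaw 3.141 t 12.8
rim 883 [447.9 225.9]
held [395.9 222.7] off [-0.7  0.9] rel tin [-51.9  -3.2]
stem 113 [505.8 225.1] rel [57.9 -0.8] r 57.9 ang -1 span [11. 20.]
```

Request:
step_arm --increments '[{"slide": [0.0017, 0.002, 0.04], "roll": 0}, {"slide": [0.0017, 0.002, 0.085], "roll": 0}, {"slide": [0.0017, 0.002, 0.115], "roll": 0}, {"slide": [0.0017, 0.002, 0.132], "roll": 0}, {"slide": [0.0017, 0.002, 0.138], "roll": 0}]'

```text
t: 13.45
eef_pos: [394.1, 223.8, 59.5]
tcp_rot: [-3.141, -0.002, 3.141]
ft_force: [0.2, -0.5, -1.8]
opening: 0.225
grip_force: 30.0
```

Request:
step_arm --increments '[{"slide": [0, 0, 0.004], "roll": 0}, {"slide": [0, 0, 0.006], "roll": 0}, {"slide": [0, 0, 0.006], "roll": 0}]'

```text
t: 13.82
eef_pos: [394.1, 224.3, 55.5]
tcp_rot: [3.141, 0.001, -3.141]
ft_force: [-0.4, -1.0, 3.5]
opening: 0.224
grip_force: 30.0
```

Request:
step_arm --increments '[{"slide": [0, 0, 0], "roll": 0}, {"slide": [0, 0, 0], "roll": 0}, {"slide": [0, 0, 0], "roll": 0}]' --fingers 0.4

```text
t: 14.2
eef_pos: [393.8, 224.3, 54.7]
tcp_rot: [3.141, 0.0, -3.141]
ft_force: [-0.7, 0.5, 0.5]
opening: 0.394
grip_force: 0.0
```

Request:
step_arm --increments '[{"slide": [0, 0, -0.03], "roll": 0}, {"slide": [0, 0, -0.075], "roll": 0}, {"slide": [-0.035, -0.037, -0.075], "roll": 0}, {"slide": [-0.077, -0.08, -0.075], "roll": 0}, {"slide": [-0.119, -0.124, -0.075], "roll": 0}]'

```text
t: 14.82
eef_pos: [513.9, 98.9, 129.9]
tcp_rot: [3.141, 0.001, -3.141]
ft_force: [0.4, 0.6, -0.1]
opening: 0.404
grip_force: 0.0
```

Request:
step_arm --increments '[{"slide": [-0.042, -0.044, 0], "roll": 0.17}, {"slide": [-0.084, -0.088, 0], "roll": 0.34}, {"slide": [-0.118, -0.123, 0], "roll": 0.51}, {"slide": [-0.1335, -0.1395, 0], "roll": 0.68}, {"slide": [-0.1335, -0.1395, 0], "roll": 0.85}]'

```text
t: 15.45
eef_pos: [646.9, -40.8, 129.0]
tcp_rot: [-3.141, -0.0, 2.284]
ft_force: [-0.6, 0.2, -0.4]
opening: 0.404
grip_force: 0.0
```

Request:
step_arm --increments '[{"slide": [0, 0, 0], "roll": 0.15}, {"slide": [0, 0, 0], "roll": 0.197}, {"slide": [0, 0, 0], "roll": 0.197}, {"slide": [0, 0, 0], "roll": 0.197}]'

```text
t: 15.95
eef_pos: [646.2, -39.2, 129.6]
tcp_rot: [-3.142, -0.0, 2.096]
ft_force: [-0.2, -0.3, -0.3]
opening: 0.4
grip_force: 0.0
```

Run:
```python
from h import *
railview()
# top-view check of placed stems
r=imaging.read_camera('top');W=cloud(r);P=W.reshape(-1,3)
n,lab=cv2.connectedComponents(((np.hypot(W[...,0]-446,W[...,1]-224)<75)&(W[...,2]>72)&(W[...,2]<95)).astype(np.uint8))
for i in range(1,n):
    g=W[lab==i]; print('tin stem',len(g),np.round(g.mean(0),1))
```

```text
eef [646.2 -39.2 129.6] yaw 2.096 t 15.9 0.4001689640324597
stem 595 [647.1 -38.5] span [22. 21.]
stem 55 [646.8 -79.8] span [9. 3.]
```

View pics/last.png

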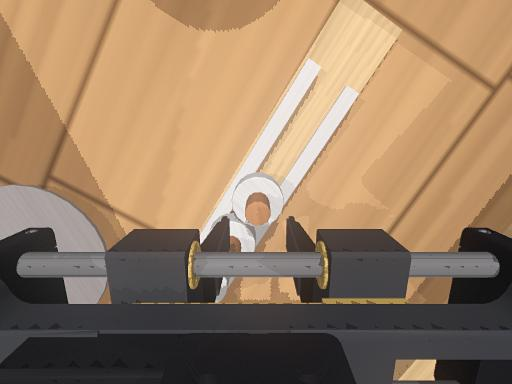

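Request:
step_arm --increments '[{"slide": [-0.0006, 0.001, 0.03], "roll": 0}, {"slide": [-0.0006, 0.001, 0.06], "roll": 0}, {"slide": [-0.0006, 0.001, 0.072], "roll": 0}, {"slide": [-0.0006, 0.001, 0.072], "roll": 0}]'

```text
t: 16.6
eef_pos: [647.3, -39.2, 57.3]
tcp_rot: [-3.141, -0.001, 2.095]
ft_force: [-0.0, 0.0, 0.4]
opening: 0.397
grip_force: 0.0
```

Request:
step_arm --increments '[{"slide": [0, 0, 0], "roll": 0}, {"slide": [0, 0, 0], "roll": 0}, {"slide": [0, 0, 0], "roll": 0}, {"slide": [0, 0, 0], "roll": 0}]' --fingers 0.1

```text
t: 17.1
eef_pos: [647.8, -39.3, 58.6]
tcp_rot: [3.14, 0.001, 2.095]
ft_force: [-0.8, 0.4, 6.2]
opening: 0.228
grip_force: 30.0
```

Request:
step_arm --increments '[{"slide": [0.0298, 0.0188, -0.001], "roll": 0}, {"slide": [0.067, 0.0423, -0.001], "roll": 0}, {"slide": [0.1043, 0.0657, -0.001], "roll": 0}, {"slide": [0.1386, 0.0873, -0.001], "roll": 0}, {"slide": [0.149, 0.0939, -0.001], "roll": 0}]'

```text
t: 17.73
eef_pos: [653.9, 138.9, 58.7]
tcp_rot: [3.141, -0.0, 2.097]
ft_force: [0.1, -1.0, -0.1]
opening: 0.222
grip_force: 30.0
```

Request:
step_arm --increments '[{"slide": [0, 0, 0], "roll": 0}, {"slide": [0, 0, -0.03], "roll": 0}, {"slide": [0, 0, -0.08], "roll": 0}, {"slide": [0, 0, -0.125], "roll": 0}, {"slide": [0, 0, -0.14], "roll": 0}]'

```text
t: 18.35
eef_pos: [654.9, 135.2, 201.3]
tcp_rot: [3.138, 0.002, 2.093]
ft_force: [0.5, -0.0, -2.9]
opening: 0.226
grip_force: 30.0
```

Request:
step_arm --increments '[{"slide": [0.0465, -0.027, 0], "roll": 0}, {"slide": [0.0976, -0.0566, 0], "roll": 0}, {"slide": [0.1487, -0.0862, 0], "roll": 0}, {"slide": [0.1975, -0.1145, 0], "roll": 0}, {"slide": [0.2323, -0.1347, 0], "roll": 0}]'

```text
t: 18.98
eef_pos: [419.1, 270.2, 197.7]
tcp_rot: [-3.14, -0.0, 2.095]
ft_force: [-0.8, 0.0, -2.5]
opening: 0.229
grip_force: 30.0
```

Request:
step_arm --increments '[{"slide": [0, 0, 0], "roll": 0}, {"slide": [0, 0, 0], "roll": 0}]'

```text
t: 19.23
eef_pos: [421.7, 269.9, 198.1]
tcp_rot: [-3.141, 0.0, 2.094]
ft_force: [0.8, 0.0, -2.5]
opening: 0.225
grip_force: 30.0
```

Run:
```python
from h import *
tinview('w6.png',state()['eef_pos'][2]-49.5)
```

```text
eef [421.7 269.9 198.1] yaw 2.094 t 19.2
rim 879 [447.9 226.2]
held [422.3 270.9] off [0.6 1.1] rel tin [-25.6  44.8]
stem 290 [393.3 225.5] rel [-54.6  -0.6] r 54.6 ang -179 span [21. 21.]
```

View pics/w6.png

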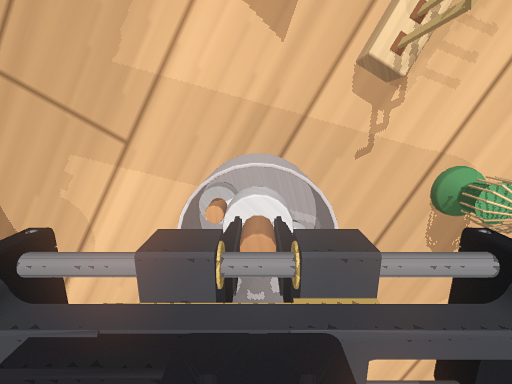

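tea2 is held at (258,205), above the gap beside tea1's stem at (215,210), and the offsets fit. Lowering it, then on to tea3.

Request:
step_arm --increments '[{"slide": [0, 0, 0.04], "roll": 0}, {"slide": [0, 0, 0.085], "roll": 0}, {"slide": [0, 0, 0.115], "roll": 0}, {"slide": [0, 0, 0.132], "roll": 0}, {"slide": [0, 0, 0.138], "roll": 0}]'

```text
t: 19.9
eef_pos: [421.7, 269.6, 59.3]
tcp_rot: [-3.14, -0.0, 2.093]
ft_force: [-0.0, -0.1, -1.5]
opening: 0.224
grip_force: 30.0
```

Request:
step_arm --increments '[{"slide": [0, 0, 0.003], "roll": 0}, {"slide": [0, 0, 0.0045], "roll": 0}, {"slide": [0, 0, 0.0045], "roll": 0}]'

```text
t: 20.27
eef_pos: [421.5, 270.5, 56.6]
tcp_rot: [3.141, 0.0, 2.095]
ft_force: [0.8, 0.8, -1.4]
opening: 0.228
grip_force: 30.0
```

Request:
step_arm --increments '[{"slide": [0, 0, 0], "roll": 0}, {"slide": [0, 0, 0], "roll": 0}, {"slide": [0, 0, 0], "roll": 0}]' --fingers 0.4

```text
t: 20.65
eef_pos: [421.3, 270.5, 56.3]
tcp_rot: [3.141, -0.0, 2.095]
ft_force: [0.2, -1.2, 0.5]
opening: 0.39
grip_force: 0.0
```

Request:
step_arm --increments '[{"slide": [0, 0, -0.03], "roll": 0}, {"slide": [0, 0, -0.075], "roll": 0}, {"slide": [-0.05, 0.0016, -0.075], "roll": 0}, {"slide": [-0.11, 0.0036, -0.075], "roll": 0}, {"slide": [-0.17, 0.0055, -0.075], "roll": 0}]'

```text
t: 21.28
eef_pos: [511.9, 124.6, 131.4]
tcp_rot: [3.141, 0.0, 2.096]
ft_force: [0.7, 1.1, 0.8]
opening: 0.4
grip_force: 0.0
```

Request:
step_arm --increments '[{"slide": [-0.06, 0.002, 0], "roll": 0}, {"slide": [-0.12, 0.004, 0], "roll": 0}, {"slide": [-0.18, 0.006, 0], "roll": 0}, {"slide": [-0.235, 0.0075, 0], "roll": 0}, {"slide": [-0.2547, 0.0082, 0], "roll": 0}]'

```text
t: 21.9
eef_pos: [646.5, -93.0, 130.7]
tcp_rot: [3.141, 0.0, 2.092]
ft_force: [0.2, 0.2, -0.3]
opening: 0.4
grip_force: 0.0
```

Request:
step_arm --increments '[{"slide": [0, 0, 0], "roll": 0}, {"slide": [0, 0, 0], "roll": 0}]'

```text
t: 22.15
eef_pos: [644.9, -88.9, 131.1]
tcp_rot: [-3.141, -0.001, 2.096]
ft_force: [-0.2, -0.9, 0.5]
opening: 0.401
grip_force: 0.0
```

Run:
```python
from h import *
railview()
```

```text
eef [644.9 -88.9 131.1] yaw 2.096 t 22.1 0.4005567672512369
stem 574 [645.1 -89.5] span [21. 21.]
```

Request:
step_arm --increments '[{"slide": [0, 0, 0.03], "roll": 0}, {"slide": [0, 0, 0.06], "roll": 0}, {"slide": [0, 0, 0.0735], "roll": 0}, {"slide": [0, 0, 0.0735], "roll": 0}]'

```text
t: 22.75
eef_pos: [645.3, -89.8, 57.3]
tcp_rot: [-3.141, -0.001, 2.095]
ft_force: [0.4, -0.8, 0.3]
opening: 0.402
grip_force: 0.0
```

Request:
step_arm --increments '[{"slide": [0, 0, 0], "roll": 0}, {"slide": [0, 0, 0], "roll": 0}, {"slide": [0, 0, 0], "roll": 0}, {"slide": [0, 0, 0], "roll": 0}]' --fingers 0.1

```text
t: 23.25
eef_pos: [646.1, -90.5, 58.6]
tcp_rot: [3.14, 0.001, 2.095]
ft_force: [-1.1, 1.6, 6.6]
opening: 0.226
grip_force: 30.0
```

Request:
step_arm --increments '[{"slide": [0.0327, 0.0206, -0.001], "roll": 0}, {"slide": [0.0768, 0.0485, -0.001], "roll": 0}, {"slide": [0.121, 0.0764, -0.001], "roll": 0}, {"slide": [0.1633, 0.1031, -0.001], "roll": 0}, {"slide": [0.1921, 0.1213, -0.001], "roll": 0}]'

```text
t: 23.88
eef_pos: [654.3, 138.8, 58.7]
tcp_rot: [3.142, -0.0, 2.096]
ft_force: [-0.3, -0.5, -1.1]
opening: 0.222
grip_force: 30.0
```

Request:
step_arm --increments '[{"slide": [0, 0, 0], "roll": 0}, {"slide": [0, 0, -0.03], "roll": 0}, {"slide": [0, 0, -0.08], "roll": 0}, {"slide": [0, 0, -0.125], "roll": 0}, {"slide": [0, 0, -0.14], "roll": 0}]'

```text
t: 24.5
eef_pos: [655.3, 135.6, 201.4]
tcp_rot: [3.138, 0.002, 2.094]
ft_force: [0.0, 0.2, -1.5]
opening: 0.225
grip_force: 30.0
```

Request:
step_arm --increments '[{"slide": [0.0249, -0.027, 0], "roll": 0}, {"slide": [0.0622, -0.0676, 0], "roll": 0}, {"slide": [0.0996, -0.1082, 0], "roll": 0}, {"slide": [0.1245, -0.1352, 0], "roll": 0}, {"slide": [0.1245, -0.1352, 0], "roll": 0}]'

```text
t: 25.12
eef_pos: [473.0, 176.6, 198.1]
tcp_rot: [-3.14, -0.001, 2.096]
ft_force: [1.1, -0.2, -0.9]
opening: 0.229
grip_force: 30.0
```

Request:
step_arm --increments '[{"slide": [0, 0, 0], "roll": 0}, {"slide": [0, 0, 0], "roll": 0}, {"slide": [0, 0, 0], "roll": 0}]'

```text
t: 25.5
eef_pos: [475.7, 176.5, 198.2]
tcp_rot: [-3.141, -0.0, 2.094]
ft_force: [0.2, -1.1, -0.8]
opening: 0.226
grip_force: 30.0
```

Run:
```python
from h import *
tinview('w7.png',state()['eef_pos'][2]-49.5)
```

```text
eef [475.7 176.5 198.2] yaw 2.094 t 25.5
rim 2219 [448.1 225.8]
held [476.4 177.4] off [0.7 1. ] rel tin [ 28.3 -48.3]
stem 401 [422.1 271.8] rel [-26.1  46. ] r 52.9 ang 120 span [21. 21.]
stem 372 [393.4 225.1] rel [-54.8  -0.7] r 54.8 ang -179 span [21. 21.]
stem 341 [448.2 224.8] rel [ 0.1 -0.9] r 0.9 ang -86 span [21. 21.]
stem 322 [501.2 225.2] rel [53.1 -0.6] r 53.1 ang -1 span [21. 21.]
```

View pics/w7.png

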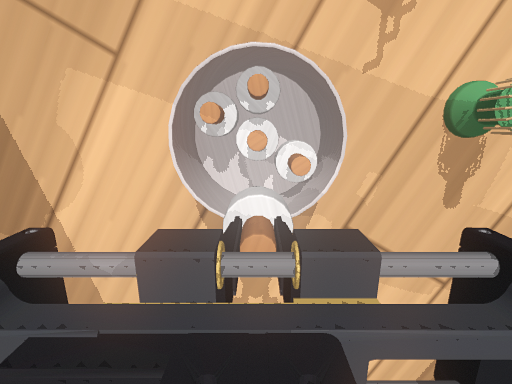

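Stems at (258,85), (210,112), (257,140) and (300,163) are all upright and on spec, and the free gap is under the held tea3.

Request:
step_arm --increments '[{"slide": [0, 0, 0.04], "roll": 0}, {"slide": [0, 0, 0.085], "roll": 0}, {"slide": [0, 0, 0.115], "roll": 0}, {"slide": [0, 0, 0.132], "roll": 0}, {"slide": [0, 0, 0.138], "roll": 0}]'

```text
t: 26.18
eef_pos: [475.1, 176.6, 59.6]
tcp_rot: [-3.14, -0.001, 2.095]
ft_force: [-0.3, -1.0, -0.7]
opening: 0.225
grip_force: 30.0
```

Request:
step_arm --increments '[{"slide": [0, 0, 0.003], "roll": 0}, {"slide": [0, 0, 0.0045], "roll": 0}, {"slide": [0, 0, 0.0045], "roll": 0}]'

```text
t: 26.55
eef_pos: [475.4, 176.8, 56.6]
tcp_rot: [3.141, 0.0, 2.095]
ft_force: [-0.6, 0.1, -0.5]
opening: 0.224
grip_force: 30.0
```

Request:
step_arm --increments '[{"slide": [0, 0, 0], "roll": 0}, {"slide": [0, 0, 0], "roll": 0}, {"slide": [0, 0, 0], "roll": 0}]' --fingers 0.4

```text
t: 26.92
eef_pos: [475.2, 176.8, 56.3]
tcp_rot: [3.141, 0.0, 2.095]
ft_force: [0.0, 0.4, -0.2]
opening: 0.391
grip_force: 0.0
```

Request:
step_arm --increments '[{"slide": [0, 0, -0.03], "roll": 0}, {"slide": [0, 0, -0.075], "roll": 0}, {"slide": [-0.05, -0.002, -0.075], "roll": 0}, {"slide": [-0.11, -0.0044, -0.075], "roll": 0}, {"slide": [-0.17, -0.0069, -0.075], "roll": 0}]'

```text
t: 27.55
eef_pos: [555.0, 24.6, 131.5]
tcp_rot: [3.141, 0.0, 2.095]
ft_force: [0.4, 0.7, 0.8]
opening: 0.402
grip_force: 0.0
```

Request:
step_arm --increments '[{"slide": [-0.06, -0.0024, 0], "roll": 0.17}, {"slide": [-0.12, -0.0048, 0], "roll": 0.34}, {"slide": [-0.175, -0.007, 0], "roll": 0.51}, {"slide": [-0.1915, -0.0077, 0], "roll": 0.68}, {"slide": [-0.1915, -0.0077, 0], "roll": 0.85}]'

```text
t: 28.18
eef_pos: [643.6, -145.1, 130.6]
tcp_rot: [-3.141, -0.0, 1.237]
ft_force: [-0.1, 0.6, 0.4]
opening: 0.4
grip_force: 0.0
```

Request:
step_arm --increments '[{"slide": [0, 0, 0], "roll": 0.15}, {"slide": [0, 0, 0], "roll": 0.197}, {"slide": [0, 0, 0], "roll": 0.197}, {"slide": [0, 0, 0], "roll": 0.197}]'

```text
t: 28.68
eef_pos: [643.4, -143.5, 131.1]
tcp_rot: [-3.141, -0.0, 1.049]
ft_force: [-0.3, -0.4, 0.1]
opening: 0.403
grip_force: 0.0
```

Run:
```python
from h import *
railview()
```

```text
eef [ 643.4 -143.5  131.1] yaw 1.049 t 28.7 0.4027944443573477
stem 580 [ 643.6 -144. ] span [21. 21.]
```

Request:
step_arm --increments '[{"slide": [0, 0, 0.03], "roll": 0}, {"slide": [0, 0, 0.06], "roll": 0}, {"slide": [0, 0, 0.0735], "roll": 0}, {"slide": [0, 0, 0.0735], "roll": 0}]'

```text
t: 29.28
eef_pos: [643.2, -143.5, 57.1]
tcp_rot: [-3.14, 0.0, 1.048]
ft_force: [-0.4, 0.0, 0.5]
opening: 0.402
grip_force: 0.0
```

Request:
step_arm --increments '[{"slide": [0, 0, 0], "roll": 0}, {"slide": [0, 0, 0], "roll": 0}, {"slide": [0, 0, 0], "roll": 0}, {"slide": [0, 0, 0], "roll": 0}]' --fingers 0.1

```text
t: 29.78
eef_pos: [643.9, -143.7, 58.6]
tcp_rot: [3.14, -0.0, 1.048]
ft_force: [0.0, 1.0, 5.9]
opening: 0.225
grip_force: 30.0
```

Request:
step_arm --increments '[{"slide": [0.0373, -0.0196, -0.001], "roll": 0}, {"slide": [0.082, -0.0431, -0.001], "roll": 0}, {"slide": [0.1293, -0.068, -0.001], "roll": 0}, {"slide": [0.1765, -0.0928, -0.001], "roll": 0}, {"slide": [0.2188, -0.115, -0.001], "roll": 0}]'

```text
t: 30.4
eef_pos: [652.9, 105.4, 58.7]
tcp_rot: [-3.142, -0.0, 1.048]
ft_force: [-0.0, 0.1, -1.4]
opening: 0.223
grip_force: 30.0
```

Request:
step_arm --increments '[{"slide": [0.0298, -0.0157, 0], "roll": 0}, {"slide": [0.0298, -0.0157, 0], "roll": 0}, {"slide": [0.0298, -0.0157, -0.03], "roll": 0}, {"slide": [0.0298, -0.0157, -0.085], "roll": 0}, {"slide": [0.0298, -0.0157, -0.137], "roll": 0}]'

```text
t: 31.02
eef_pos: [654.2, 135.9, 197.1]
tcp_rot: [-3.141, 0.0, 1.047]
ft_force: [1.0, -0.1, -1.2]
opening: 0.227
grip_force: 30.0
```

Request:
step_arm --increments '[{"slide": [0.0052, -0.0444, 0], "roll": 0}, {"slide": [0.0118, -0.1, 0], "roll": 0}, {"slide": [0.0183, -0.1555, 0], "roll": 0}, {"slide": [0.0241, -0.2044, 0], "roll": 0}, {"slide": [0.0262, -0.2222, 0], "roll": 0}]'

```text
t: 31.65
eef_pos: [473.3, 271.1, 195.9]
tcp_rot: [-3.141, 0.0, 1.049]
ft_force: [0.2, -0.3, -1.1]
opening: 0.229
grip_force: 30.0
```

Request:
step_arm --increments '[{"slide": [0, 0, 0], "roll": 0}, {"slide": [0, 0, 0], "roll": 0}, {"slide": [0, 0, 0], "roll": 0}]'

```text
t: 32.02
eef_pos: [475.9, 270.0, 195.4]
tcp_rot: [3.142, 0.0, 1.046]
ft_force: [-0.6, -0.5, -0.9]
opening: 0.225
grip_force: 30.0
```

Run:
```python
from h import *
tinview('w8.png',state()['eef_pos'][2]-49.5)
```

```text
eef [475.9 270.  195.4] yaw 1.046 t 32.0
rim 876 [448.1 226.1]
held [475.4 268.9] off [-0.5 -1.2] rel tin [27.3 42.7]
stem 289 [422.3 272. ] rel [-25.9  45.9] r 52.7 ang 119 span [21. 21.]
stem 268 [502.1 225.6] rel [54.  -0.5] r 54.0 ang -1 span [20. 21.]
```

Request:
step_arm --increments '[{"slide": [0.0013, -0.001, 0.04], "roll": 0}, {"slide": [0.0013, -0.001, 0.08], "roll": 0}, {"slide": [0.0013, -0.001, 0.11], "roll": 0}, {"slide": [0.0013, -0.001, 0.128], "roll": 0}, {"slide": [0.0013, -0.001, 0.135], "roll": 0}]'

```text
t: 32.7
eef_pos: [474.9, 271.9, 59.6]
tcp_rot: [-3.141, 0.001, 1.047]
ft_force: [-0.6, 0.2, -1.1]
opening: 0.227
grip_force: 30.0
```

Request:
step_arm --increments '[{"slide": [0, 0, 0.003], "roll": 0}, {"slide": [0, 0, 0.005], "roll": 0}, {"slide": [0, 0, 0.005], "roll": 0}]'

```text
t: 33.08
eef_pos: [475.0, 272.5, 56.1]
tcp_rot: [3.141, -0.001, 1.048]
ft_force: [-0.4, 0.4, -1.0]
opening: 0.223
grip_force: 30.0
```

Request:
step_arm --increments '[{"slide": [0, 0, 0], "roll": 0}, {"slide": [0, 0, 0], "roll": 0}, {"slide": [0, 0, 0], "roll": 0}]' --fingers 0.4

```text
t: 33.45
eef_pos: [474.8, 272.5, 55.8]
tcp_rot: [3.141, -0.0, 1.048]
ft_force: [-0.4, 0.0, 0.2]
opening: 0.393
grip_force: 0.0
```

Request:
step_arm --increments '[{"slide": [0, 0, -0.03], "roll": 0}, {"slide": [0, 0, -0.075], "roll": 0}, {"slide": [-0.0322, 0.0378, -0.075], "roll": 0}, {"slide": [-0.0708, 0.0831, -0.075], "roll": 0}, {"slide": [-0.1094, 0.1284, -0.075], "roll": 0}]'

```text
t: 34.08
eef_pos: [531.8, 112.0, 130.9]
tcp_rot: [3.141, -0.0, 1.049]
ft_force: [-0.2, 0.4, 0.2]
opening: 0.397
grip_force: 0.0
```

Request:
step_arm --increments '[{"slide": [-0.0386, 0.0453, 0], "roll": 0}, {"slide": [-0.0773, 0.0906, 0], "roll": 0}, {"slide": [-0.1159, 0.136, 0], "roll": 0}, {"slide": [-0.1545, 0.1813, 0], "roll": 0}, {"slide": [-0.1899, 0.2228, 0], "roll": 0}]'

```text
t: 34.7
eef_pos: [629.9, -164.4, 130.6]
tcp_rot: [3.141, -0.0, 1.047]
ft_force: [0.1, 0.5, -1.0]
opening: 0.398
grip_force: 0.0
```

Request:
step_arm --increments '[{"slide": [-0.0226, 0.0265, 0], "roll": 0}, {"slide": [-0.0226, 0.0265, 0], "roll": 0}, {"slide": [-0.0226, 0.0265, 0], "roll": 0}, {"slide": [-0.0226, 0.0265, 0], "roll": 0}]'

```text
t: 35.2
eef_pos: [641.0, -193.9, 130.8]
tcp_rot: [-3.141, -0.0, 1.049]
ft_force: [-0.5, -0.3, 0.5]
opening: 0.4
grip_force: 0.0
```

Run:
```python
from h import *
railview()
```

```text
eef [ 641.  -193.9  130.8] yaw 1.049 t 35.2 0.39970810380201605
stem 582 [ 641.3 -197. ] span [21. 21.]
```

Request:
step_arm --increments '[{"slide": [-0.0028, 0.0017, 0.02], "roll": 0}, {"slide": [-0.0028, 0.0017, 0.055], "roll": 0}, {"slide": [-0.0028, 0.0017, 0.0735], "roll": 0}, {"slide": [-0.0028, 0.0017, 0.0735], "roll": 0}]'

```text
t: 35.8
eef_pos: [640.9, -198.2, 55.5]
tcp_rot: [-3.14, 0.0, 1.048]
ft_force: [0.2, -0.7, 0.3]
opening: 0.398
grip_force: 0.0
```

Request:
step_arm --increments '[{"slide": [0, 0, 0], "roll": 0}, {"slide": [0, 0, 0], "roll": 0}, {"slide": [0, 0, 0], "roll": 0}, {"slide": [0, 0, 0], "roll": 0}]' --fingers 0.1

```text
t: 36.3
eef_pos: [641.4, -198.4, 57.5]
tcp_rot: [3.141, -0.0, 1.048]
ft_force: [-0.1, 0.1, 1.4]
opening: 0.223
grip_force: 30.0
```

Request:
step_arm --increments '[{"slide": [0.0355, -0.0186, -0.001], "roll": 0}, {"slide": [0.0829, -0.0435, -0.001], "roll": 0}, {"slide": [0.1332, -0.0699, -0.001], "roll": 0}, {"slide": [0.1835, -0.0963, -0.001], "roll": 0}, {"slide": [0.2338, -0.1228, -0.001], "roll": 0}]'

```text
t: 36.92
eef_pos: [651.5, 67.3, 58.2]
tcp_rot: [3.142, -0.0, 1.048]
ft_force: [0.5, 0.2, -0.7]
opening: 0.227
grip_force: 30.0
```

Request:
step_arm --increments '[{"slide": [0.0414, -0.0218, 0], "roll": 0}, {"slide": [0.0622, -0.0326, 0], "roll": 0}, {"slide": [0.0622, -0.0326, 0], "roll": 0}, {"slide": [0.0622, -0.0326, -0.03], "roll": 0}, {"slide": [0.0622, -0.0326, -0.085], "roll": 0}]'

```text
t: 37.55
eef_pos: [653.7, 133.8, 142.1]
tcp_rot: [-3.138, 0.003, 1.046]
ft_force: [-0.0, 0.6, -1.1]
opening: 0.23
grip_force: 30.0
```

Request:
step_arm --increments '[{"slide": [0, 0, -0.052], "roll": 0}, {"slide": [-0.018, -0.0489, -0.052], "roll": 0}, {"slide": [-0.0385, -0.1044, -0.052], "roll": 0}, {"slide": [-0.059, -0.16, -0.052], "roll": 0}, {"slide": [-0.0753, -0.2043, -0.052], "roll": 0}]'

```text
t: 38.17
eef_pos: [437.9, 171.3, 195.3]
tcp_rot: [3.142, 0.0, 1.046]
ft_force: [0.3, -0.2, -0.3]
opening: 0.226
grip_force: 30.0
```

Request:
step_arm --increments '[{"slide": [-0.0066, -0.0178, 0], "roll": 0}, {"slide": [-0.0066, -0.0178, 0], "roll": 0}, {"slide": [-0.0066, -0.0178, 0], "roll": 0}, {"slide": [-0.0066, -0.0178, 0], "roll": 0}]'

```text
t: 38.67
eef_pos: [422.2, 175.3, 194.9]
tcp_rot: [3.142, -0.0, 1.047]
ft_force: [-0.2, 0.9, -1.0]
opening: 0.225
grip_force: 30.0
```

Run:
```python
from h import *
tinview('w9.png',state()['eef_pos'][2]-49.5)
```

```text
eef [422.2 175.3 194.9] yaw 1.047 t 38.7
rim 2290 [447.9 225.8]
held [422.5 175.6] off [0.2 0.3] rel tin [-25.4 -50.2]
stem 408 [474.6 271.5] rel [26.7 45.7] r 52.9 ang 60 span [21. 21.]
stem 379 [421.9 271.9] rel [-26.   46.1] r 52.9 ang 119 span [21. 21.]
stem 377 [501.1 225.4] rel [53.2 -0.4] r 53.2 ang 0 span [21. 21.]
stem 349 [447.9 224.9] rel [ 0.  -0.9] r 0.9 ang -87 span [21. 21.]
stem 337 [475.9 178.4] rel [ 28.1 -47.4] r 55.1 ang -59 span [21. 21.]
stem 332 [393.3 225.1] rel [-54.6  -0.6] r 54.6 ang -179 span [21. 21.]
```

View pics/w9.png

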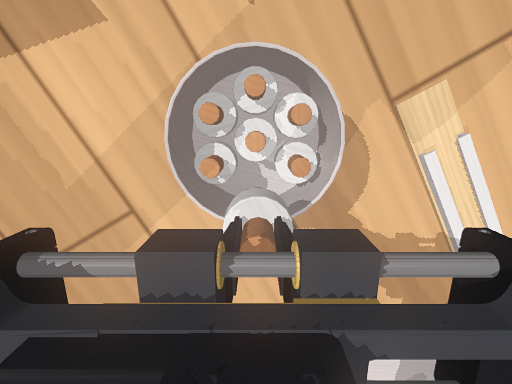

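Six stems form the centre plus five slots, and the held tea5 (258,205) faces the remaining gap. It needs a shift of about 2 mm sideways before lowering.

Request:
step_arm --increments '[{"slide": [0.0008, -0.002, 0], "roll": 0}, {"slide": [0.0008, -0.002, 0.03], "roll": 0}, {"slide": [0.0008, -0.002, 0.06], "roll": 0}, {"slide": [0.0008, -0.002, 0.08], "roll": 0}, {"slide": [0.0008, -0.002, 0.09], "roll": 0}]'

```text
t: 39.35
eef_pos: [419.7, 177.4, 104.2]
tcp_rot: [-3.141, 0.001, 1.048]
ft_force: [0.4, -1.5, -1.2]
opening: 0.223
grip_force: 30.0
```

Request:
step_arm --increments '[{"slide": [0, 0, 0.01], "roll": 0}, {"slide": [0, 0, 0.02], "roll": 0}, {"slide": [0, 0, 0.03], "roll": 0}, {"slide": [0, 0, 0.038], "roll": 0}, {"slide": [0, 0, 0.044], "roll": 0}]'

```text
t: 39.98
eef_pos: [419.8, 177.4, 60.7]
tcp_rot: [-3.141, -0.0, 1.048]
ft_force: [-0.1, 1.6, -0.5]
opening: 0.229
grip_force: 30.0
```

Request:
step_arm --increments '[{"slide": [0, 0, 0.003], "roll": 0}, {"slide": [0, 0, 0.0055], "roll": 0}, {"slide": [0, 0, 0.0055], "roll": 0}]'

```text
t: 40.35
eef_pos: [419.8, 177.4, 55.6]
tcp_rot: [-3.142, -0.0, 1.048]
ft_force: [1.7, -0.4, -0.9]
opening: 0.225
grip_force: 30.0
```

Request:
step_arm --increments '[{"slide": [0, 0, 0], "roll": 0}, {"slide": [0, 0, 0], "roll": 0}, {"slide": [0, 0, 0], "roll": 0}]' --fingers 0.4

```text
t: 40.72
eef_pos: [419.9, 177.4, 55.8]
tcp_rot: [3.141, -0.0, 1.048]
ft_force: [-0.5, 0.5, 0.3]
opening: 0.394
grip_force: 0.0
```

Request:
step_arm --increments '[{"slide": [0, 0, -0.03], "roll": 0}, {"slide": [0, 0, -0.08], "roll": 0}, {"slide": [0, 0, -0.14], "roll": 0}, {"slide": [-0.041, 0.0288, -0.14], "roll": 0}, {"slide": [-0.0889, 0.0625, -0.14], "roll": 0}]'

```text
t: 41.35
eef_pos: [429.7, 68.4, 196.5]
tcp_rot: [3.14, -0.001, 1.05]
ft_force: [1.4, -0.3, -0.1]
opening: 0.399
grip_force: 0.0
```

Run:
```python
from h import *
r=imaging.read_camera('scene');save(r,'s2.png');W=cloud(r)
P=W.reshape(-1,3);k=P[(abs(P[:,0]-460)<120)&(abs(P[:,1]+239)<120)&(P[:,2]>48)&(P[:,2]<62)];print('knob',len(k),k.mean(0))
tinview('w10.png',0)
```

```text
knob 44 [ 464.38200947 -241.77263526   53.40399745]
eef [430.1  63.  196.1] yaw 1.047 t 41.4
rim 1671 [448.2 225.7]
stem 442 [421.9 270.6] rel [-26.3  44.9] r 52.0 ang 120 span [21. 20.]
stem 440 [501.  224.3] rel [52.8 -1.3] r 52.9 ang -1 span [21. 20.]
stem 466 [448.1 224.5] rel [-0.1 -1.2] r 1.2 ang -96 span [21. 21.]
stem 435 [393.  224.7] rel [-55.2  -1. ] r 55.2 ang -179 span [21. 21.]
stem 418 [475.6 178.2] rel [ 27.4 -47.5] r 54.8 ang -60 span [21. 21.]
stem 393 [420.4 177.9] rel [-27.8 -47.8] r 55.3 ang -120 span [21. 22.]
```

View pics/s2.png

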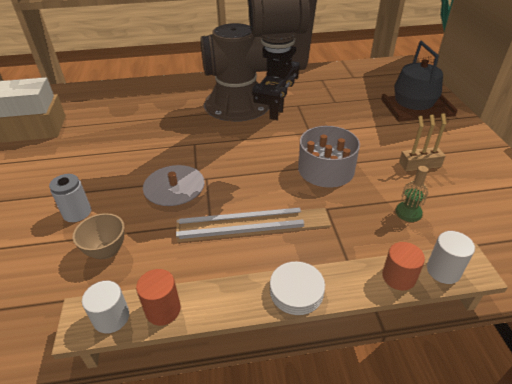

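The rail is empty and the stems are packed in the tin. The lid is still flat at (173,185). Moving over to it.

Request:
step_arm --increments '[{"slide": [-0.0479, 0.0337, 0], "roll": 0}, {"slide": [-0.0958, 0.0673, 0], "roll": 0}, {"slide": [-0.1436, 0.101, 0], "roll": 0}, {"slide": [-0.1915, 0.1346, 0], "roll": 0}, {"slide": [-0.2326, 0.1635, 0], "roll": 0}]' --fingers 0.6

```text
t: 42.08
eef_pos: [455.1, -215.8, 195.6]
tcp_rot: [3.142, -0.0, 1.047]
ft_force: [0.7, 0.1, 0.6]
opening: 0.604
grip_force: 0.0
```

Request:
step_arm --increments '[{"slide": [-0.0205, 0.0144, 0], "roll": 0}, {"slide": [-0.0205, 0.0144, 0], "roll": 0}, {"slide": [-0.0205, 0.0144, 0], "roll": 0}, {"slide": [-0.0205, 0.0144, 0], "roll": 0}]'

```text
t: 42.58
eef_pos: [457.3, -237.8, 195.7]
tcp_rot: [-3.141, -0.0, 1.049]
ft_force: [-0.0, 0.4, 0.5]
opening: 0.602
grip_force: 0.0
```

Run:
```python
from h import *
s=state();print(np.round(s['eef_pos'],1),s['tcp_rot'],s['t'],s['joints'])
r=imaging.read_camera('wrist');save(r,'w11.png');W=cloud(r)
P=W.reshape(-1,3);P=P[~np.isnan(P[:,0])]
k=P[(abs(P[:,0]-460)<60)&(abs(P[:,1]+240)<60)&(P[:,2]>48)&(P[:,2]<60)];print('knob',len(k),(k.min(0)+k.max(0))/2,np.ptp(k,axis=0))
f=P[(abs(P[:,0]-460)<130)&(abs(P[:,1]+240)<130)&(P[:,2]>13)&(P[:,2]<22)];print('flange',len(f),f.min(0),f.max(0))
```

```text
[ 457.3 -237.8  195.7] [-3.14149261e+00 -1.60492421e-04  1.04904726e+00] 42.575 [-6.07885736e-01  3.58700468e-01  1.84733125e+00  1.87939323e-04
  9.35674419e-01 -8.62481862e-02]
knob 312 [ 460.06376944 -238.6716106    52.88277466] [23.17707054 23.15470167  9.32030711]
flange 13408 [ 371.63008126 -326.98672564   14.51034507] [ 548.34169973 -150.24201221   21.88018693]
```

View pics/w11.png

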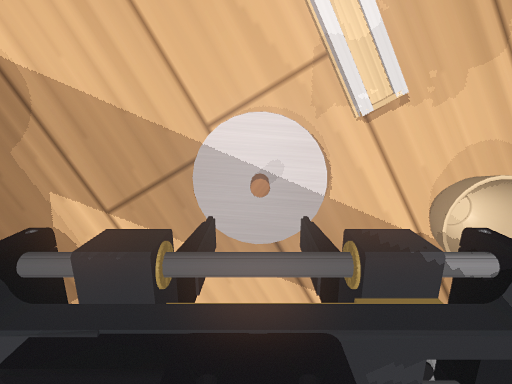

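The lid's knob (260,186) is within about 2 mm of the expected place, and the lid is flat. Descending to grip it.

Request:
step_arm --increments '[{"slide": [0, 0.0024, 0.03], "roll": 0}, {"slide": [0, 0.0024, 0.08], "roll": 0}, {"slide": [0, 0.0024, 0.13], "roll": 0}, {"slide": [0, 0.0024, 0.16], "roll": 0}, {"slide": [0, 0.0024, 0.172], "roll": 0}]'

```text
t: 43.25
eef_pos: [459.0, -239.4, 22.3]
tcp_rot: [-3.139, -0.0, 1.049]
ft_force: [-0.5, -0.6, 1.2]
opening: 0.6
grip_force: 0.0
```

Request:
step_arm --increments '[{"slide": [0, 0, 0], "roll": 0}, {"slide": [0, 0, 0], "roll": 0}]'

```text
t: 43.5
eef_pos: [459.9, -240.4, 24.8]
tcp_rot: [3.14, 0.0, 1.048]
ft_force: [0.7, 0.9, -0.3]
opening: 0.599
grip_force: 0.0
```

Request:
step_arm --increments '[{"slide": [0, 0, 0], "roll": 0}, {"slide": [0, 0, 0], "roll": 0}, {"slide": [0, 0, 0], "roll": 0}, {"slide": [0, 0, 0], "roll": 0}, {"slide": [0, 0, 0], "roll": 0}]' --fingers 0.1

```text
t: 44.12
eef_pos: [459.3, -240.2, 23.7]
tcp_rot: [3.142, -0.0, 1.048]
ft_force: [-0.7, 0.6, 3.2]
opening: 0.247
grip_force: 30.0
```

Request:
step_arm --increments '[{"slide": [0, 0, -0.01], "roll": 0}, {"slide": [0, 0, -0.03], "roll": 0}, {"slide": [0, 0, -0.07], "roll": 0}, {"slide": [0, 0, -0.12], "roll": 0}, {"slide": [0, 0, -0.17], "roll": 0}]'

```text
t: 44.75
eef_pos: [458.9, -239.9, 195.5]
tcp_rot: [-3.141, -0.0, 1.048]
ft_force: [0.5, 0.6, -1.7]
opening: 0.252
grip_force: 30.0
```

Request:
step_arm --increments '[{"slide": [0.0277, -0.0169, 0], "roll": 0}, {"slide": [0.0674, -0.041, 0], "roll": 0}, {"slide": [0.1109, -0.0676, 0], "roll": 0}, {"slide": [0.1545, -0.0941, 0], "roll": 0}, {"slide": [0.1981, -0.1207, 0], "roll": 0}]'

```text
t: 45.38
eef_pos: [453.2, -6.7, 194.1]
tcp_rot: [3.141, -0.0, 1.047]
ft_force: [0.5, -1.0, -2.6]
opening: 0.247
grip_force: 30.0
```

Request:
step_arm --increments '[{"slide": [0.0436, -0.0266, 0], "roll": 0}, {"slide": [0.0872, -0.0531, 0], "roll": 0}, {"slide": [0.1307, -0.0797, 0], "roll": 0}, {"slide": [0.1704, -0.1038, 0], "roll": 0}, {"slide": [0.1981, -0.1207, 0], "roll": 0}]'

```text
t: 46.0
eef_pos: [447.5, 225.5, 194.0]
tcp_rot: [-3.142, -0.0, 1.049]
ft_force: [0.7, -0.4, -2.0]
opening: 0.248
grip_force: 30.0
```

Request:
step_arm --increments '[{"slide": [0, 0, 0], "roll": 0}, {"slide": [0, 0, 0], "roll": 0}, {"slide": [0, 0, 0], "roll": 0}]'

```text
t: 46.38
eef_pos: [448.1, 222.8, 193.8]
tcp_rot: [-3.142, 0.0, 1.047]
ft_force: [0.1, 0.9, -2.3]
opening: 0.25
grip_force: 30.0
```

Run:
```python
from h import *
s=state();e=s['eef_pos'];print(np.round(e,1),s['tcp_rot'],s['t'],s['opening'])
r=imaging.read_camera('wrist');save(r,'w12.png');W=cloud(r)
P=W.reshape(-1,3);P=P[~np.isnan(P[:,0])]
zt=e[2]-23.7+17
f=P[(np.hypot(P[:,0]-e[0],P[:,1]-e[1])<110)&(abs(P[:,2]-zt)<8)]
A=np.c_[f[:,:2]-e[:2],np.ones(len(f))];c=np.linalg.lstsq(A,f[:,2],rcond=None)[0];print(len(f),'tilt',c[:2],'z',c[2],zt)
m=(np.abs(W[...,2]-zt)<8)&(np.hypot(W[...,0]-e[0],W[...,1]-e[1])<110)
cs,_=cv2.findContours(m.astype(np.uint8),cv2.RETR_EXTERNAL,cv2.CHAIN_APPROX_NONE)
k=max(cs,key=len)[:,0];q=W[k[:,1],k[:,0]]
rr=np.hypot(*(q[:,:2]-e[:2]).T);q=q[rr>80];print(len(q),fitr(q,89,e[:2])-e[:2])
```

```text
[448.1 222.8 193.8] [-3.14157604e+00  7.28324226e-05  1.04674609e+00] 46.375 0.24951052147930844
28726 tilt [0.00021901 0.0002362 ] z 187.70351810563787 187.0833610245085
434 [0.3978043  0.33859504]
```

View pics/w12.png

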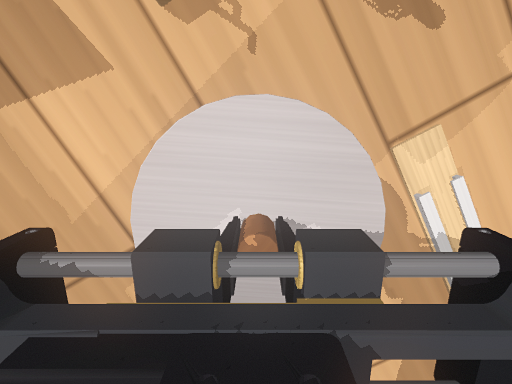

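The lid is held level over the tin, at (258,190). Lowering it.

Request:
step_arm --increments '[{"slide": [0.0009, -0.001, 0], "roll": 0}, {"slide": [0.0009, -0.001, 0.03], "roll": 0}, {"slide": [0.0009, -0.001, 0.05], "roll": 0}, {"slide": [0.0009, -0.001, 0.06], "roll": 0}, {"slide": [0.0009, -0.001, 0.067], "roll": 0}]'

```text
t: 47.05
eef_pos: [447.9, 224.8, 126.5]
tcp_rot: [3.142, -0.0, 1.047]
ft_force: [0.0, -0.3, -3.1]
opening: 0.249
grip_force: 30.0
```

Request:
step_arm --increments '[{"slide": [0, 0, 0.004], "roll": 0}, {"slide": [0, 0, 0.007], "roll": 0}, {"slide": [0, 0, 0.01], "roll": 0}, {"slide": [0, 0, 0.012], "roll": 0}, {"slide": [0, 0, 0.012], "roll": 0}]'

```text
t: 47.68
eef_pos: [447.7, 224.9, 114.6]
tcp_rot: [-3.141, 0.0, 1.048]
ft_force: [0.3, -0.8, -2.5]
opening: 0.246
grip_force: 30.0
```

Request:
step_arm --increments '[{"slide": [0, 0, 0.001], "roll": 0}, {"slide": [0, 0, 0.0015], "roll": 0}, {"slide": [0, 0, 0.0015], "roll": 0}]'

```text
t: 48.05
eef_pos: [447.8, 224.9, 113.7]
tcp_rot: [3.141, -0.001, 1.048]
ft_force: [-1.4, -0.6, 5.2]
opening: 0.251
grip_force: 30.0
```

Request:
step_arm --increments '[{"slide": [0, 0, 0], "roll": 0}, {"slide": [0, 0, 0], "roll": 0}, {"slide": [0, 0, 0], "roll": 0}]' --fingers 0.5

```text
t: 48.42
eef_pos: [447.7, 224.9, 113.1]
tcp_rot: [3.142, -0.0, 1.048]
ft_force: [0.2, 0.7, 1.1]
opening: 0.482
grip_force: 0.0
```

Request:
step_arm --increments '[{"slide": [0, 0, -0.03], "roll": 0}, {"slide": [0, 0, -0.07], "roll": 0}, {"slide": [0, 0, -0.12], "roll": 0}, {"slide": [-0.05, 0.03, -0.15], "roll": 0}, {"slide": [-0.1, 0.06, -0.15], "roll": 0}]'

```text
t: 49.05
eef_pos: [450.2, 107.5, 265.1]
tcp_rot: [3.138, -0.002, 1.05]
ft_force: [0.8, -0.2, -1.6]
opening: 0.503
grip_force: 0.0
```

Request:
step_arm --increments '[{"slide": [-0.05, 0.03, 0], "roll": 0}, {"slide": [-0.08, 0.05, 0], "roll": 0}, {"slide": [-0.08, 0.05, 0], "roll": 0}, {"slide": [-0.08, 0.05, 0], "roll": 0}]'

```text
t: 49.55
eef_pos: [453.0, 14.4, 263.1]
tcp_rot: [-3.141, -0.0, 1.047]
ft_force: [-0.7, 0.6, 0.2]
opening: 0.499
grip_force: 0.0
```

Run:
```python
from h import *
print(state()['t'],state()['eef_pos'])
for c in('wrist','scene'):
    r=imaging.read_camera(c);save(r,'f_'+c+'.png');W=cloud(r);P=W.reshape(-1,3);P=P[~np.isnan(P[:,0])]
    d=np.hypot(P[:,0]-448,P[:,1]-224.5)
    f=P[(d>16)&(d<82)&(P[:,2]>97)&(P[:,2]<120)]
    if len(f)>50:
        A=np.c_[f[:,:2]-[448,224.5],np.ones(len(f))];print(c,len(f),'flange tilt,z',np.round(np.linalg.lstsq(A,f[:,2],rcond=None)[0],4))
```

```text
49.55 [453.00816732  14.37284735 263.07597446]
wrist 11749 flange tilt,z [5.000000e-04 9.000000e-04 1.077774e+02]
scene 1297 flange tilt,z [ 1.300000e-03 -1.500000e-03  1.055715e+02]
```

View pics/f_scene.png

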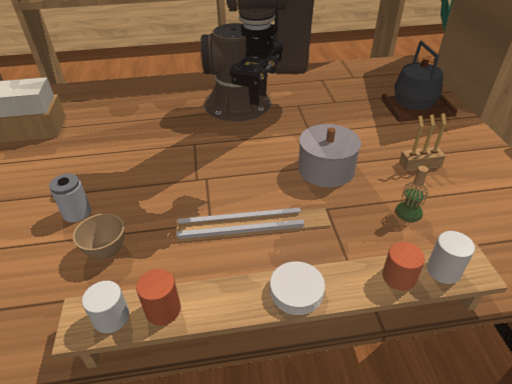

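The lid sits level on the tin at (328,140). Its top is at about 107 mm, which matches a seated lid, and the rail is empty.

```bash
python3 -c "
from cell import env
print(env.job_done())"
```

```text
the job is handed in; nothing more can be done
None
```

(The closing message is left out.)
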